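# Load charged cells into the gravity-feed dispenser in rotation order

### The arm

A 6-joint arm with a two-finger parallel gripper is mounted at the origin on the work surface. World frame = base frame: x ahead of the robot, y to its left, z up, the work surface at z = 0. Lengths are in mm, angles in rad, forces in N, time in s.
With the tool pointing down it reaches from about 275 to 1000 mm from the base axis. Payload 8.4 kg.
Tool frame: the origin (TCP) lies at the very end of the fingers, on their centre line; the grasp point (between the pads) lies r.hold_point_z behind it (r.hold_point_z is the distance from the TCP to the grasp point, in mm); x points along the fingers, z is the direction in which the jaws open and shut, and the axes are right-handed (so a half turn about x gives the same grasp; the last joint's range is limited). The gripper opens to 85 mm and grips with 20 to 120 N. Pads are 22 mm wide; open, the fingers measure 114 mm over their backs; the gripper's body (76 mm by 85 mm) begins 54 mm behind the grasp point. The pads swing forward as they close: fully open they stand 13 mm farther back than shut.
Start: joints at [-1.22, 0.353, 1.633, -0, 1.155, -0.002], TCP at [215.953, -586.508, 200.081] pointing down, gripper open.
Joint ranges: [-2.63, 2.63], [-0.92, 2.1], [0.06, 2.66], [-1.3, 4.44], [0, 2.69], [-3.02, 3.02]. Speed limits (rad/s): [2.22, 2.22, 2.79, 3.14, 3.14, 3.14].

### API

Orientations are given as [roll, pitch, yaw] about the fixed x, y, z axes, in that order (R = Rz(yaw) Ry(pitch) Rx(roll)).
In Python, from rig import r gives the robot as it stands.
- The arm moves only by the tool jog_arm, never from a script. Its argument "series" is a list of rows, each a list of 7 numbers: the turn, a rotation vector about the tool's x, y, z in degrees, then the shift along the tool's x, y, z in cm, then the opening, from 0 (shut) to 1 (fully open). In form: [[wx, wy, wz, tx, ty, tz, fingers], ...]. A call has 1 to 20 rows; each row shifts and turns the commanded pose from where the row before left it, along the tool's axes as they then stand; what a row does not reach is not made up. A row lasts 1/10 s, in which the tool goes at most 50 mm and 8.59 degrees, less where a joint would pass 70% of its speed; a pose out of reach is approached as far as the arm can. A call with a gripper value outside its range is refused whole. The fingers move at their own pace and stop on an object; "force" is the grip in N (left out, the last holds). Time passes only in rows, so rows that do not move let the fingers close. It gives the time, the measured TCP pose, the force and the opening at its end, in the units of the state.
- r.sense(): the state, without advancing time (a new reading comes with each control period).
- r.grab_frame(name): name is "scene" or "top" or "wrist"; returns (picture, depth): 384x512x3 uint8, red, green, blue; 384x512 float32, mm along the optical axis (not along the pixel's ray), 0 where there is no reading.
- r.get_calibration(name): a dict with "mtx" (3x3 intrinsics, pixels), "position" and "rotation" of the camera in the world; the wrist camera has in their place "mount" (4x4, takes a point from camera to tool coordinates, whose origin is the TCP and whose axes are the tool frame's). Camera axes: x right, y down, z forward; pixel columns grow to the right and rows downward; lengths in mm; the calibration is good to about 2 mm. A picture is of the moment at which its call begins: read the wrist's pose just before it. get_calibration takes no time and is no camera call.
- r.sign_off(): hands the job in, once; it reports no verdict.
The state is a dict: "clock": time; "qpos": joint angles; "qvel": joint speeds; "joint_efforts": joint torques, N m; "eef_pos": TCP position; "tcp_rot": TCP orientation; "contact_force": force on the tool from outside, world axes, zero at the start; "wrist_torque": the same for the moment, N m; "opening": opening from 0.0 (shut) to 1.0 (fully open).
Only numpy, scipy, OpenCV 4.12 (cv2) and the standard library are available. Lean on these libraries where they do the work, as an engineer would, in place of code of your own. Each camera call takes 0.05 s, during which the arm holds its last target.

### The job

The pen machine's three cells are charged: take them off the chargers and load them one by one into the sloping gravity-feed dispenser, lying across its rails at the open upper end, so that each rolls down and they will come out green first, then blue, then orange. Set each cell down on the rails rather than dropping it in, and leave everything else on the counter where it is.

Things in the scene. Friction and masses are not known exactly. Their poses are not given: they have to be found in the camera images.
- dispenser: fixed gravity-feed cell dispenser: two sloping aluminium rails on black side cheeks, base 166 x 81 mm. Origin on the counter under its centre; x level along the lane from the low outlet end (-x) to the high loading end (+x), y across it. The rail floors rise at 16 degrees, from 16 mm above the counter at the front stop (x -83 mm) to 63 mm at the rear end (x +82 mm). Starts empty.
- load_point (a point): centre of a cell lying across the rails (axis along y) in the loading bay, the place to set one down; let go, it rolls freely to the dispenser's -x. At (+39.5, 0, +60.5) mm in the dispenser's frame, same axes. The slick-railed bay, x +15 to +82 mm, is open above; its walls, 69 mm apart and 16 mm high, flare out to 90 mm apart, 29 mm above the floor; tabs 10 mm high end the rail floors.
- slot1 (a point): centre of the first cell (next to come out) when it rests against the front stop: (-76.8, 0, +27.1) mm in the dispenser's frame, same axes. All along the lane each rail floor is 16 mm wide and the 37 mm between them are open down to the 4 mm base plate, so fingers holding a cell's middle can pass below the rail floors.
- slot2 (a point): centre of the second cell, touching the first: (-59.5, 0, +32.1) mm in the dispenser's frame. Over the lower lane (x -66 to +5 mm) the walls carry inward lips, 47 mm apart, 24 mm above the floor, that keep cells in: cells go in only at the loading bay.
- slot3 (a point): centre of the third cell, touching the second: dispenser frame (-42.2, 0, +37.1) mm.
- cell_green: green lithium cell, a smooth cylinder 18 mm in diameter, 65 mm long, about 46 g, in a green sleeve; origin at its centre, x along its axis to the raised steel plus end (y and z turn as it rolls). Starts lying level in one of the chargers, centre 22 mm above the counter, merely resting there (lifts straight out), axis along the charger's x. Which charger stands where changes.
- cell_blue: blue lithium cell, a smooth cylinder 18 mm in diameter, 65 mm long, about 46 g, in a blue sleeve; origin at its centre, x along its axis to the raised steel plus end (y and z turn as it rolls). Starts lying level in one of the chargers, centre 22 mm above the counter, merely resting there (lifts straight out), axis along the charger's x. Which charger stands where changes.
- cell_orange: orange lithium cell, a smooth cylinder 18 mm in diameter, 65 mm long, about 46 g, in an orange sleeve; origin at its centre, x along its axis to the raised steel plus end (y and z turn as it rolls). Starts lying level in one of the chargers, centre 22 mm above the counter, merely resting there (lifts straight out), axis along the charger's x. Which charger stands where changes.
- charger1: one of three alike black chargers, fixed, x -46 to +62 mm, 28 mm wide, origin on the counter under the middle of its cell, x along the cell. The cell lies on V rests at x -27 and +27 mm, between end blocks 29 mm high (inner faces at x -35 and +35 mm). From x -22 to +22 mm the base is only 16 mm wide and 8 mm high: fingers can reach down on both sides of the cell.
- charger2: one of three alike black chargers, fixed, x -46 to +62 mm, 28 mm wide, origin on the counter under the middle of its cell, x along the cell. The cell lies on V rests at x -27 and +27 mm, between end blocks 29 mm high (inner faces at x -35 and +35 mm). From x -22 to +22 mm the base is only 16 mm wide and 8 mm high: fingers can reach down on both sides of the cell.
- charger3: one of three alike black chargers, fixed, x -46 to +62 mm, 28 mm wide, origin on the counter under the middle of its cell, x along the cell. The cell lies on V rests at x -27 and +27 mm, between end blocks 29 mm high (inner faces at x -35 and +35 mm). From x -22 to +22 mm the base is only 16 mm wide and 8 mm high: fingers can reach down on both sides of the cell.
- steel_rule: bystander, loose, to be left where it is: chrome steel rule 300 x 26 x 2 mm, its length along its y, origin under its centre.
- pliers: bystander, loose, to be left where it is: nylon-jawed pliers with two beech handles, 180 mm long along x (jaws to +x, handles to -x), 15 mm high, origin under the pivot.
- front_spring: bystander, loose, to be left where it is: blued front spring on a 24 x 14 x 10 mm brass saddle, 60 mm long in all, 24 mm high, origin under the saddle.
- grip_cover: bystander, loose, to be left where it is: pink rubber grip cover, a tube standing on end, 30 mm in diameter, 45 mm high, origin under its centre.
- meter: bystander, loose, to be left where it is: grey hand-held meter lying on its back, 75 x 130 x 34 mm, origin under its centre.
- screw_jar: bystander, loose, to be left where it is: small glass jar with a steel lid, 44 mm in diameter, 45 mm high, origin under its centre.
- pen_stand: fixed bystander: black stand, base 85 x 85 mm, with a slim pen machine upright in its spring clip, 150 mm high in all, origin under its centre.

How it is judged (in metres and radians):
On the way, in this order (a step that is already met when the one before it is completed fails the run):
1. the green cell has been loaded and rests against the dispenser's front stop (distance between cell_green and slot1 below 0.007 m and contact force between the fingers and cell_green below 0.05 N), for 0.2 s.
2. the blue cell rests second, behind the green one (distance between cell_green and slot1 below 0.007 m and distance between cell_blue and slot2 below 0.007 m and contact force between the fingers and cell_blue below 0.05 N), for 0.2 s.
At the end, for the whole second after the job is handed in: All three cells rest, let go and still (slower than 30 mm/s), in the dispenser's lane: green against the front stop, blue next, orange third, the centre of each within 7 mm of slot1, slot2 and slot3 in turn (all of step 2 and distance between cell_orange and slot3 below 0.007 m and linear speed of each of cell_green, cell_blue, cell_orange below 0.03 m/s and contact force between the fingers and cell_green below 0.05 N and contact force between the fingers and cell_orange below 0.05 N); the robot touches nothing.
It fails at once if the green cell was let go in the air, with its centre more than 100 mm above the counter (some 40 mm above where it rests in the loading bay) (height (world z) of cell_green above 0.1 m and contact force between the fingers and cell_green below 0.05 N).
It fails at once if the blue cell was let go in the air, with its centre more than 100 mm above the counter (some 40 mm above where it rests in the loading bay) (height (world z) of cell_blue above 0.1 m and contact force between the fingers and cell_blue below 0.05 N).
It fails at once if the orange cell was let go in the air, with its centre more than 100 mm above the counter (some 40 mm above where it rests in the loading bay) (height (world z) of cell_orange above 0.1 m and contact force between the fingers and cell_orange below 0.05 N).
It fails at once if a bystander on the counter was pushed more than 20 mm from its place (distance of any of steel_rule, pliers, front_spring, grip_cover, meter, screw_jar from where it was at the start of the episode above 0.02 m).
It also fails if it takes over 69 s, if anything falls off the work surface, if the arm or the gripper's body presses on something with over 40 N, if the wrist force passes 120 N, or if a joint passes its speed limit or range.

## Working session

There is one attempt and no reset: what is moved stays moved. The work goes in short steps, Python scripts to look and compute and a tool call to move; the robot and the scene stay as the last step left them, time stands still between calls to the robot, and variables do not carry over. Pictures are saved under pics/ and viewed, and the job is handed in when it is done.

Besides the shell and the picture viewer there is one more tool, called after ">>>" as a command line: name --pt "numbers of a row" for each row, then --argument value for the rest. jog_arm: Moves the arm, as the interface text tells. Its arguments: {"type":"object","properties":{"series":{"type":"array"},"force":{"type":"number"}},"required":["series"]}

```bash
ls; mkdir -p pics
python3 - <<'E'
from rig import r
import cv2,numpy as np
np.set_printoptions(precision=3,suppress=True)
print(r.sense()); print(r.hold_point_z)
for n in ["scene","top"]:
    p,d=r.grab_frame(n); cv2.imwrite(f"pics/{n}0.png",p[:,:,::-1]); np.save(f"pics/{n}0.npy",d)
    print(n,r.get_calibration(n))
print(r.get_calibration("wrist"))
E
```

```text
pics
{'clock': 0.0, 'qpos': array([-1.22 ,  0.354,  1.634,  0.   ,  1.155, -0.002]), 'qvel': array([-0.001,  0.001,  0.   , -0.   ,  0.001, -0.001]), 'joint_efforts': array([ -0.001, -60.527, -34.207,  -0.   ,   0.009,   0.   ]), 'eef_pos': array([ 215.759, -586.007,  199.372]), 'tcp_rot': array([3.13 , 1.569, 1.912]), 'contact_force': array([0.242, 0.572, 1.001]), 'wrist_torque': array([0.014, 0.003, 0.008]), 'opening': 0.9971501404213846}
18.700000000000003
scene {'mtx': array([[475.239,   0.   , 251.078],
       [  0.   , 475.239, 190.663],
       [  0.   ,   0.   ,   1.   ]]), 'position': array([1247.572,  793.029,  717.554]), 'rotation': array([-2.128, -0.005,  2.444])}
top {'mtx': array([[420.225,   0.   , 254.837],
       [  0.   , 420.225, 189.468],
       [  0.   ,   0.   ,   1.   ]]), 'position': array([ 320.648,  -19.563, 1419.641]), 'rotation': array([-2.972, -0.005, -1.549])}
{'mtx': array([[308.301,   0.   , 260.486],
       [  0.   , 308.301, 190.468],
       [  0.   ,   0.   ,   1.   ]]), 'mount': array([[   0.002,   -0.268,    0.963, -173.413],
       [  -0.   ,   -0.963,   -0.268,   66.876],
       [   1.   ,    0.   ,   -0.002,    0.1  ],
       [   0.   ,    0.   ,    0.   ,    1.   ]])}
```

View pics/scene0.png

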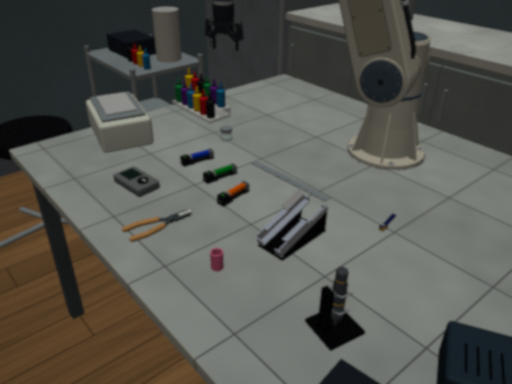

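View pics/top0.png

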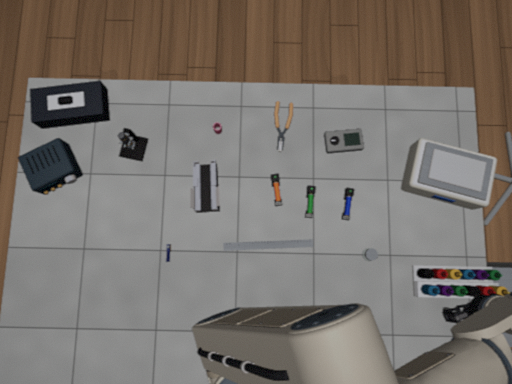

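```bash
cat > h.py <<'E'
from rig import r
import cv2,numpy as np
from scipy.spatial.transform import Rotation as Ro
np.set_printoptions(precision=2,suppress=True)
def cam(n,st=None):
    c=r.get_calibration(n)
    if n=="wrist":
        s=st or r.sense(); T=np.eye(4); T[:3,:3]=Ro.from_euler('xyz',s['tcp_rot']).as_matrix(); T[:3,3]=s['eef_pos']
        M=T@c['mount']; return c['mtx'],M[:3,3],M[:3,:3]
    return c['mtx'],np.array(c['position']),Ro.from_euler('xyz',c['rotation']).as_matrix()
def ray(C,uv,z):
    K,p,R=C; uv=np.atleast_2d(uv).astype(float)
    d=np.c_[uv,np.ones(len(uv))]@np.linalg.inv(K).T@R.T
    return p+d*((z-p[2])/d[:,2])[:,None]
def proj(C,X):
    K,p,R=C; q=(np.atleast_2d(X)-p)@R@K.T; return q[:,:2]/q[:,2:]
def pts(C,d):
    K,p,R=C; v,u=np.mgrid[:d.shape[0],:d.shape[1]]
    q=np.stack([u,v,np.ones_like(u)],-1)@np.linalg.inv(K).T*d[...,None]
    return q@R.T+p
RNG={'green':(45,85),'blue':(105,130),'orange':(5,20)}
def mask(p,c,smin=120,vmin=40):
    h=cv2.cvtColor(p,cv2.COLOR_RGB2HSV); a,b=RNG[c]
    return cv2.inRange(h,(a,smin,vmin),(b,255,255))
def shot(n,name):
    s=r.sense(); p,d=r.grab_frame(n); cv2.imwrite(f"pics/{name}.png",p[:,:,::-1]); np.save(f"pics/{name}.npy",d); return s,p,d
E
python3 - <<'E'
from h import *
for n in ["top","scene"]:
    p=cv2.imread(f"pics/{n}0.png")[:,:,::-1].copy(); C=cam(n); d=np.load(f"pics/{n}0.npy"); P=pts(C,d)
    print(n,C[2])
    for c in RNG:
        m=mask(p,c)
        k,l,st,ce=cv2.connectedComponentsWithStats(m)
        for i in range(1,k):
            if st[i,4]>15:
                X=ray(C,ce[i],27)[0]
                if abs(X[1])<450 and 200<X[0]<800: print(c,st[i],ce[i],X)
    im=p[:,:,::-1]
    if n=="top": cv2.imwrite("pics/crop_top.png",cv2.resize(im[110:270,150:400],None,fx=3.2,fy=3.2,interpolation=cv2.INTER_CUBIC)); print(P[270:60:-40,330:170:-40][:, :,2], np.median(P[150:170,230:260,2]))
    else: cv2.imwrite("pics/crop_sc.png",cv2.resize(im[130:290,110:360],None,fx=3.2,fy=3.2,interpolation=cv2.INTER_CUBIC))
E
```

```text
top [[ 0.02 -0.99  0.17]
 [-1.   -0.02 -0.  ]
 [ 0.   -0.17 -0.99]]
green [307 195   6  18  80] [309.88 203.43] [ 515.8  -205.98   27.  ]
blue [344 197   7  18  86] [347.22 205.49] [ 511.59 -330.9    27.  ]
orange [273 182   8  19  91] [276.62 191.08] [555.21 -94.19  27.  ]
[[  -1.84    0.12    0.22   -0.59]
 [   0.5     2.47    2.27    0.27]
 [   0.65   -1.89    2.37    3.87]
 [  27.75   -4.56    5.58   -5.7 ]
 [  -0.2    11.59    1.19    1.76]
 [-756.05 -738.19 -746.52 -747.73]] 0.023449217822530954
scene [[-0.77  0.34 -0.55]
 [ 0.64  0.41 -0.65]
 [ 0.01 -0.85 -0.53]]
green [215 165  18  10  84] [223.56 169.24] [ 517.96 -198.42   27.  ]
blue [192 150  18   9  90] [200.13 154.16] [ 516.34 -321.87   27.  ]
blue [386 215   8   9  19] [389.74 218.53] [347.98 269.4   27.  ]
orange [228 183  18  13 124] [236.77 188.93] [556.91 -86.69  27.  ]
orange [333 303  10   4  23] [337.61 304.87] [675.33 383.62  27.  ]
```

View pics/crop_top.png

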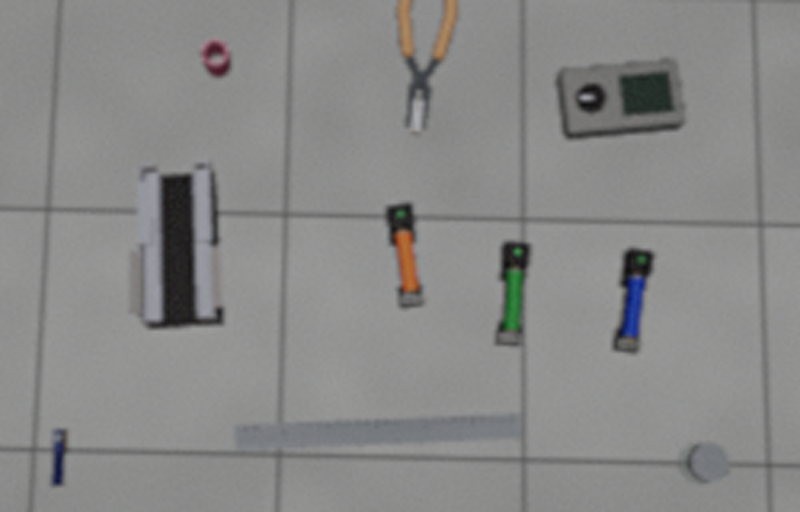

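View pics/crop_sc.png

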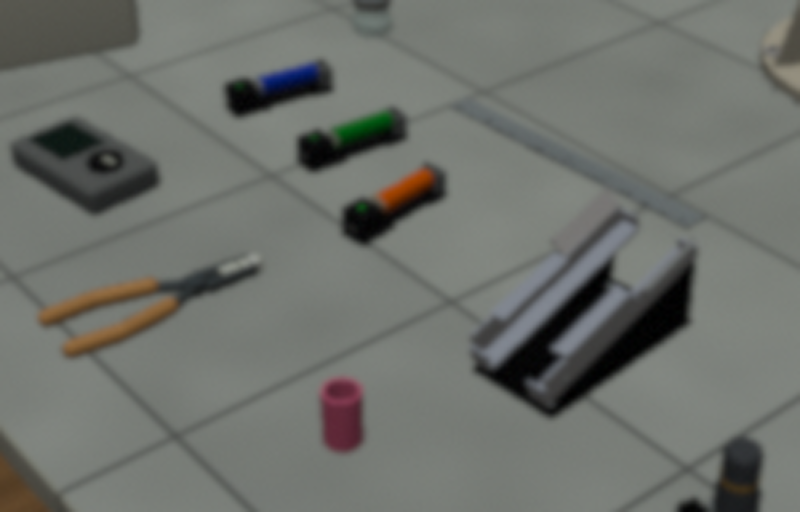

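Run:
```python
from h import *
s=r.sense(); R=Ro.from_euler('xyz',s['tcp_rot']).as_matrix(); print(R)
C=cam("top")
P=pts(C,np.load("pics/top0.npy"))
# dispenser rough corners in crop: pixel=crop/3.2+(150,110)
for n,(u,v),z in [("lowL",(140,172),20),("lowR",(213,168),20),("hiL",(147,322),80),("hiR",(222,320),80)]:
    print(n,ray(C,[u/3.2+150,v/3.2+110],z))
```

```text
[[-0.    0.94  0.35]
 [ 0.    0.35 -0.94]
 [-1.    0.   -0.  ]]
lowL [[644.66 189.42  20.  ]]
lowR [[650.79 111.79  20.  ]]
hiL [[477.04 166.39  80.  ]]
hiR [[480.7  91.4  80. ]]
```

>>> jog_arm --pt "6.7 0 0 0 0 0 0.5" --pt "6.7 0 0 0 0 0 0.5" --pt "6.7 0 0 0 0 0 0.5" --pt "0 0 0 0.2 2.25 -2.7 0.5" --pt "0 0 0 0.2 2.25 -2.7 0.5" --pt "0 0 0 0.2 2.25 -2.7 0.5" --pt "0 0 0 0.2 2.25 -2.7 0.5" --pt "0 0 0 0.2 2.25 -2.7 0.5" --pt "0 0 0 0.2 2.25 -2.7 0.5" --pt "0 0 0 0.2 2.25 -2.7 0.5" --pt "0 0 0 0.2 2.25 -2.7 0.5" --pt "0 0 0 0.2 2.25 -2.7 0.5" --pt "0 0 0 0.2 2.25 -2.7 0.5" --pt "0 0 0 0.2 2.25 -2.7 0.5" --pt "0 0 0 0.2 2.25 -2.7 0.5" --pt "0 0 0 0.2 2.25 -2.7 0.5" --pt "0 0 0 0.2 2.25 -2.7 0.5" --pt "0 0 0 0 0 0 0.5"

```text
clock: 1.9
eef_pos: [532.1, -205.0, 171.5]
tcp_rot: [2.963, 1.57, 1.398]
contact_force: [0.1, -0.5, -1.0]
opening: 0.503
```

```bash
cat > cells.py <<'E'
from h import *
def cells(n,s,p,z=22.0,smin=120,cols=RNG):
    C=cam(n,s); out={}
    for c in cols:
        m=mask(p,c,smin); k,l,st,ce=cv2.connectedComponentsWithStats(m)
        best=None
        for i in range(1,k):
            if st[i,4]<60: continue
            cn=max(cv2.findContours((l==i).astype(np.uint8),0,1)[0],key=cv2.contourArea)
            box=cv2.boxPoints(cv2.minAreaRect(cn)); 
            X=ray(C,ce[i],z)[0]
            e=np.array([np.linalg.norm(box[0]-box[1]),np.linalg.norm(box[1]-box[2])])
            a=(box[0]+box[3])/2,(box[1]+box[2])/2
            if e[0]<e[1]: a=(box[0]+box[1])/2,(box[2]+box[3])/2
            A=ray(C,np.array(a),z); dv=A[1]-A[0]; L=np.linalg.norm(dv); 
            if L<20 or L>80: continue
            if best is None or st[i,4]>best: best=st[i,4]; out[c]=(X,A.mean(0),np.degrees(np.arctan2(dv[1],dv[0]))%180,L,e,ce[i])
    return out
E
python3 - <<'E'
from cells import *
s,p,d=shot("wrist","w1"); print(s['eef_pos'],s['tcp_rot'],s['clock'],s['opening'])
for c,v in cells("wrist",s,p).items(): print(c,*v)
E
```

```text
[ 532.08 -204.97  171.54] [2.96 1.57 1.4 ] 1.9 0.5031990473130912
green [ 513.08 -208.01   22.  ] [ 512.51 -207.77   22.  ] 175.71055040741166 63.90667317655169 [56.99 16.68] [263.43 186.9 ]
blue [ 509.85 -334.31   22.  ] [ 508.72 -334.39   22.  ] 172.4878623542176 63.27399927560696 [57.24 17.95] [379.68 190.4 ]
orange [553.22 -96.5   22.  ] [551.35 -96.87  22.  ] 8.71742024705631 65.23458376598458 [18.02 63.  ] [157.46 149.38]
```

View pics/w1.png

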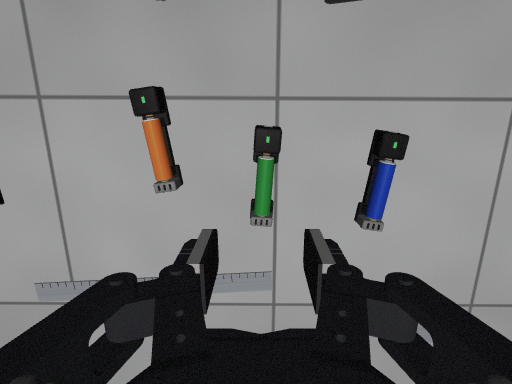

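```bash
cat >> h.py <<'E'
def plan(s,x,y,z,psi):
    R=Ro.from_euler('xyz',s['tcp_rot']).as_matrix()
    f=np.radians(psi); zt=np.array([np.cos(f),np.sin(f),0]); xt=np.array([0,0,-1.]); yt=np.cross(zt,xt)
    R2=np.c_[xt,yt,zt]
    w=np.degrees(Ro.from_matrix(R.T@R2).as_rotvec())
    t=R2.T@(np.array([x,y,z])-s['eef_pos'])/10
    print("turn",w,"shift cm after turn",t)
E
python3 - <<'E'
from h import *
s=r.sense(); print(r.hold_point_z)
d=np.load("pics/w1.npy"); C=cam("wrist",s); P=pts(C,d)
R=Ro.from_euler('xyz',s['tcp_rot']).as_matrix(); Q=(P-s['eef_pos'])@R
m=(d>0)&(Q[...,0]<60)&(abs(Q[...,1])<14)&(abs(Q[...,2])<60)
for sg in (-1,1):
    q=Q[m&(sg*Q[...,2]>0)]; print(len(q),q[:,0].max(),np.percentile(q[:,0],[50,95,99]), "inner z",np.percentile(abs(q[q[:,0]>-50,2]),[1,5,50]))
plan(s,513.5,-208,60,-94.3)
p=cv2.imread("pics/w1.png"); cv2.imwrite("pics/w1z.png",cv2.resize(p[200:330,150:370],None,fx=3.5,fy=3.5))
E
```

```text
18.700000000000003
16913 -32.400040649620976 [-100.15  -56.98  -41.24] inner z [20.97 21.01 21.79]
16676 -31.844084633570784 [-99.46 -56.72 -41.01] inner z [21.38 21.45 22.34]
turn [ 4.58 -0.02  0.04] shift cm after turn [11.16 -1.72  0.3 ]
```

View pics/w1z.png

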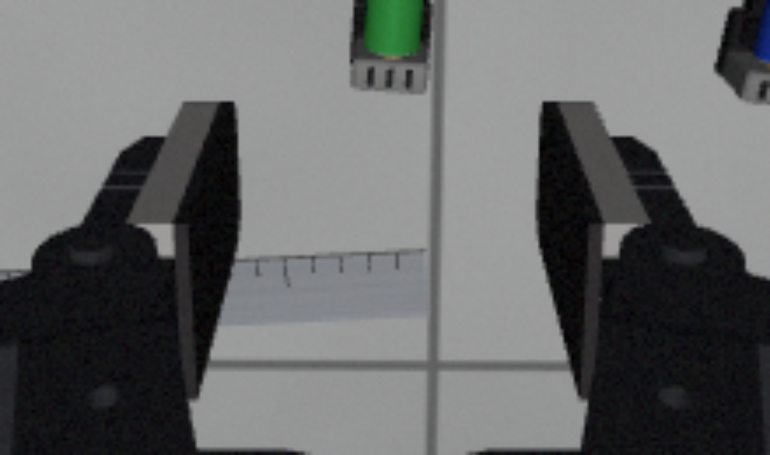

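Run:
```python
from h import *
s=r.sense()
d=np.load("pics/w1.npy"); C=cam("wrist",s); P=pts(C,d)
R=Ro.from_euler('xyz',s['tcp_rot']).as_matrix(); Q=(P-s['eef_pos'])@R
for v in (226,229,231,235,240,250,260,280,300,310): print(v,d[v,204:220:3],"|",Q[v,210],Q[v,215])
```

```text
226 [370.47 369.81 371.19 370.19 370.37 370.45] | [172.56 -73.9  -60.91] [172.84 -74.01 -54.93]
229 [146.58 146.42 147.25 145.93 148.16 370.65] | [-36.55   9.71 -23.9 ] [-36.78   9.8  -21.47]
231 [143.27 143.42 143.94 144.7  149.04 370.54] | [-39.88  10.09 -23.35] [-38.71   9.6  -21.2 ]
235 [140.59 140.2  139.65 139.29 148.48 373.56] | [-44.35  10.04 -22.64] [-39.81   8.04 -21.11]
240 [134.75 135.48 135.39 137.83 147.74 374.73] | [-48.87   9.67 -21.94] [-40.07   5.62 -21.17]
250 [125.03 125.22 131.21 138.39 149.36 379.43] | [-53.86   7.34 -21.24] [-41.87   1.36 -21.08]
260 [117.24 121.44 130.82 139.23 148.25 381.51] | [-55.36   3.43 -21.18] [-42.06  -3.73 -21.25]
280 [116.34 123.44 130.61 137.9  387.32 386.67] | [-57.82  -4.63 -21.14] [ 169.92 -145.7   -57.36]
300 [118.63 122.79 396.69 398.5  396.77 396.77] | [ 170.76 -175.3   -65.1 ] [ 171.65 -175.92  -58.81]
310 [120.16 400.62 401.04 401.5  402.1  402.89] | [ 171.04 -190.48  -65.81] [ 170.63 -190.17  -59.23]
```

>>> jog_arm --pt "4.6 0 0 0 -1.7 0.3 0.21" --pt "0 0 0 0 0 0 0.21" --pt "0 0 0 0 0 0 0.21" --pt "0 0 0 0 0 0 0.21" --pt "0 0 0 0 0 0 0.21"

```text
clock: 2.45
eef_pos: [513.5, -211.3, 172.2]
tcp_rot: [1.384, 1.57, -0.264]
contact_force: [-0.4, -0.4, 0.9]
opening: 0.208
```

```bash
cat > tips.py <<'E'
from h import *
def tips(s,d):
    C=cam("wrist",s); P=pts(C,d)
    R=Ro.from_euler('xyz',s['tcp_rot']).as_matrix(); Q=(P-s['eef_pos'])@R
    m=(d>0)&(Q[...,0]<25)&(abs(Q[...,1])<14)&(abs(Q[...,2])<60)
    for sg in (-1,1):
        q=Q[m&(sg*Q[...,2]>0)]; print("tip",np.sort(q[:,0])[-1:-40:-8],"inner z",np.percentile(abs(q[q[:,0]>-50,2]),[1,5,50]))
E
python3 - <<'E'
from tips import *
from cells import *
s,p,d=shot("wrist","w2"); print(s['eef_pos'],s['opening'],s['clock']); tips(s,d)
for c,v in cells("wrist",s,p).items(): print(c,*v)
E
```

```text
[ 513.48 -211.27  172.16] 0.20758807664131199 2.45
tip [-33.76 -34.79 -35.06 -35.46 -36.1 ] inner z [ 8.59  8.63 12.77]
tip [-33.08 -34.31 -34.79 -35.5  -35.85] inner z [ 9.22  9.25 13.44]
green [ 513.74 -208.08   22.  ] [ 513.06 -208.04   22.  ] 176.42070701237793 62.40076073268864 [16.09 57.25] [257.47 169.58]
blue [ 510.28 -334.41   22.  ] [ 509.38 -334.08   22.  ] 171.55002492588625 63.47056126944091 [59.57 18.21] [376.17 163.71]
orange [553.53 -96.51  22.  ] [551.77 -96.98  22.  ] 8.908368122022807 65.29925874499482 [18.02 64.51] [147.78 140.4 ]
```

View pics/w2.png

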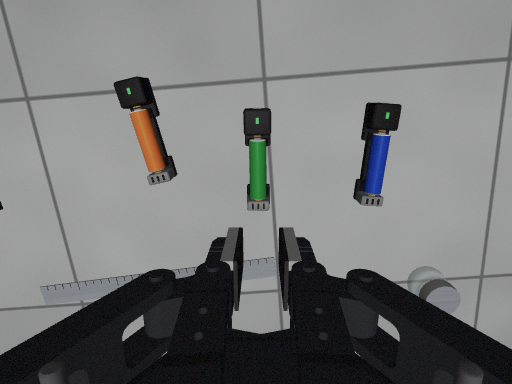

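Run:
```python
from h import *
s=r.sense()
for nm in("w1","w2"):
    d=np.load(f"pics/{nm}.npy"); K,p,R=r.get_calibration("wrist")['mtx'],0,0
    M=r.get_calibration("wrist")['mount']
    v,u=np.mgrid[:384,:512]; q=np.stack([u,v,np.ones_like(u)],-1)@np.linalg.inv(K).T*d[...,None]
    Q=q@M[:3,:3].T+M[:3,3]
    for (a,b) in [(260,340),(260,360),(260,380),(200,360),(225,300),(320,360),(150,310),(120,340)]: print((a,b),d[b,a],Q[b,a])
    m=(d>0)&(Q[...,0]<25); 
    # pad extents
    mm=m&(abs(Q[...,1])<14)&(abs(Q[...,2])<(23 if nm=="w1" else 11)); print("pad x",np.percentile(Q[mm][:,0],[0,1,10,50,90,99,100]),"y",np.percentile(Q[mm][:,1],[0,5,50,95,100]))
```

```text
(260, 340) 77.49019 [-108.87    9.99    0.28]
(260, 360) 71.84731 [-114.82    9.65    0.3 ]
(260, 380) 65.664894 [-121.01   10.48    0.32]
(200, 360) 61.166603 [-123.55   18.18  -11.57]
(225, 300) 397.70682 [ 171.65 -175.93  -45.83]
(320, 360) 60.922302 [-123.71   18.37   12.19]
(150, 310) 101.63841 [-86.15   1.75 -36.06]
(120, 340) 100.40975 [-89.85  -6.87 -45.38]
pad x [-122.76 -121.53 -119.34 -110.16  -54.19  -36.07  -31.85] y [-12.38  -6.75   9.77  10.89  13.95]
(260, 340) 77.17877 [-109.13   10.22    0.28]
(260, 360) 71.5844 [-115.04    9.86    0.3 ]
(260, 380) 66.54366 [-120.31    9.73    0.32]
(200, 360) 60.416836 [-124.16   18.78  -11.42]
(225, 300) 82.68781 [-101.67   16.5    -9.12]
(320, 360) 61.319767 [-123.39   18.05   12.26]
(150, 310) 99.72271 [-87.8    2.98 -35.37]
(120, 340) 86.73742 [-101.23    3.19  -39.13]
pad x [-124.17 -121.73 -119.7  -110.63  -59.61  -36.79  -33.08] y [-12.15  -6.3    9.82  11.08  14.  ]
```

Run:
```python
from h import *
s,p,d=shot("scene","s2"); C=cam("scene"); P=pts(C,d)
T=s['eef_pos']; print(proj(C,T),proj(C,T+[0,0,34]))
im=p[:,:,::-1].copy()
a=proj(C,T)[0]
x0,y0=int(a[0])-60,int(a[1])-70
cr=cv2.resize(im[y0:y0+110,x0:x0+130],None,fx=5,fy=5,interpolation=cv2.INTER_CUBIC)
for q in (T,T+[0,0,34]):
    b=((proj(C,q)[0]-[x0,y0]+.5)*5).astype(int); cv2.circle(cr,tuple(b.tolist()),4,(0,0,255),1)
cv2.imwrite("pics/s2z.png",cr)
```

```text
[[220.8  122.17]] [[220.45 110.88]]
```

View pics/s2z.png

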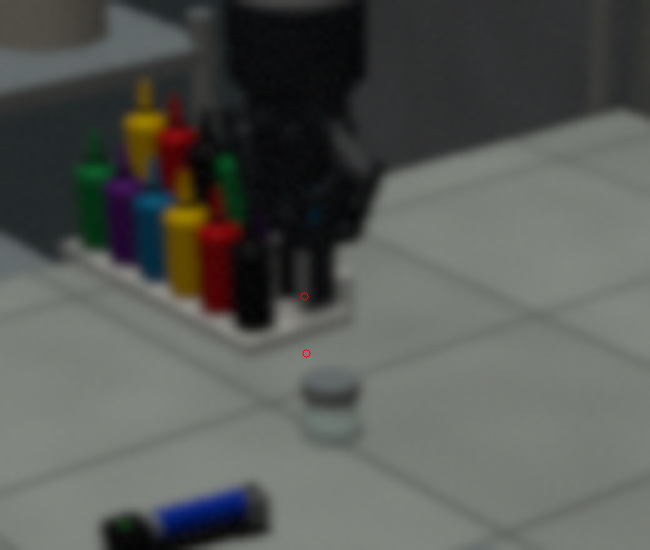

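Run:
```python
from h import *
plan(r.sense(),513.3,-208.2,32,-94.0)
```

```text
turn [-0.47  0.   -0.01] shift cm after turn [14.01 -0.03 -0.29]
```

>>> jog_arm --pt "-0.5 0 0 1 -0.03 -0.3 0.45" --pt "0 0 0 2 0 0 0.45" --pt "0 0 0 2.5 0 0 0.45" --pt "0 0 0 2.5 0 0 0.45" --pt "0 0 0 2.5 0 0 0.45" --pt "0 0 0 2.5 0 0 0.45" --pt "0 0 0 1 0 0 0.45" --pt "0 0 0 0 0 0 0.45"

```text
clock: 3.35
eef_pos: [511.9, -207.2, 30.5]
tcp_rot: [-1.895, 1.568, 2.748]
contact_force: [0.0, -0.5, 0.1]
opening: 0.448
```

Run:
```python
from tips import *
from cells import *
s,p,d=shot("wrist","w3"); print(s['eef_pos'],s['opening'],s['clock'],s['contact_force']); tips(s,d)
for c,v in cells("wrist",s,p).items(): print(c,*v)
P=pts(cam("wrist",s),d); print("floor z",np.median(P[100:150,100:160,2]))
```

```text
[ 511.94 -207.22   30.46] 0.44826239819616137 3.35 [ 0.03 -0.49  0.08]
tip [6.91 6.42 6.09 5.86 5.6 ] inner z [0.06 0.65 7.51]
tip [9.29 7.52 6.59 6.19 5.56] inner z [0.53 1.13 8.63]
green [ 513.59 -208.25   22.  ] [ 512.33 -208.1    22.  ] 176.08361510064688 65.74092872261944 [29. 99.] [261.6  212.87]
blue [ 510.59 -334.77   22.  ] [ 509.15 -334.94   22.  ] 172.8249364238407 65.82989739050034 [103.81  35.9 ] [465.86 204.29]
orange [554.45 -96.33  22.  ] [552.23 -96.88  22.  ] 8.892117062628245 67.31463508115911 [ 35.28 116.62] [ 69.88 160.57]
floor z -0.23980368115228146
```

View pics/w3.png

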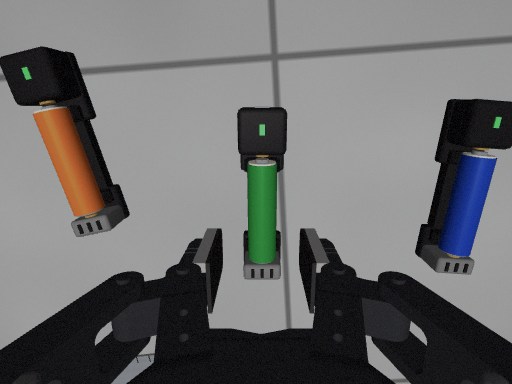

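>>> jog_arm --pt "0 0 0 1 0.1 0.1 0.45" --pt "0 0 0 1.5 0 0 0.45" --pt "0 0 0 1.5 0 0 0.45" --pt "0 0 0 1 0 0 0.45" --pt "0 0 0 0.4 0 0 0.45" --pt "0 0 0 0 0 0 0.45" --pt "0 0 0 0 0 0 0.45"

```text
clock: 4.1
eef_pos: [514.2, -209.0, -21.9]
tcp_rot: [1.486, 1.571, -0.155]
contact_force: [0.5, -0.0, 0.4]
opening: 0.451
```

Run:
```python
from h import *
s,p,d=shot("wrist","w4"); print(s['eef_pos'],s['opening'],s['clock'],s['contact_force'])
```

```text
[ 514.22 -208.99  -21.85] 0.45051368214465054 4.1 [ 0.49 -0.02  0.42]
```

View pics/w4.png

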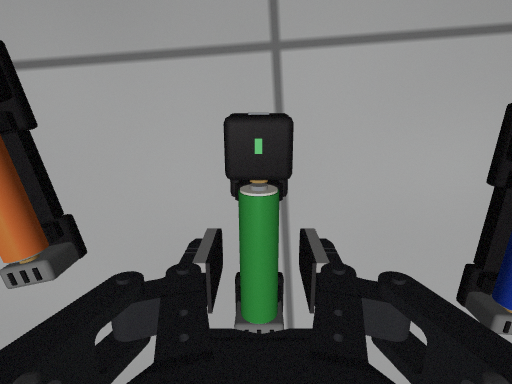

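>>> jog_arm --pt "0 0 0 0.3 0 0 0.45" --pt "0 0 0 0.2 0 0 0.45" --pt "0 0 0 0 0 0 0.45" --pt "0 0 0 0 0 0 0.1" --pt "0 0 0 0 0 0 0.1" --pt "0 0 0 0 0 0 0.1" --pt "0 0 0 0 0 0 0.1" --pt "0 0 0 0 0 0 0.1" --force 40

```text
clock: 4.95
eef_pos: [514.2, -208.6, -26.6]
tcp_rot: [3.066, 1.57, 1.425]
contact_force: [-1.3, 4.9, 5.3]
opening: 0.2
```

Run:
```python
from h import *
s,p,d=shot("wrist","w5"); print(s['eef_pos'],s['opening'],s['clock'],s['contact_force'])
```

```text
[ 514.15 -208.56  -26.59] 0.19990787909641253 4.95 [-1.3   4.94  5.29]
```

View pics/w5.png

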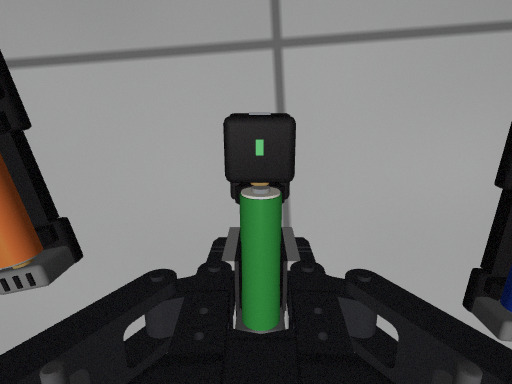

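>>> jog_arm --pt "0 0 0 -0.5 0 0 0.1" --pt "0 0 0 -1 0 0 0.1" --pt "0 0 0 -2 0 0 0.1" --pt "0 0 0 -3 0 0 0.1" --pt "0 0 0 -3 0 0 0.1" --pt "0 0 0 -3 0 0 0.1" --pt "0 0 0 -2 0 -1 0.1" --pt "0 0 0 0 0 -2 0.1" --pt "0 0 0 0 0 -3 0.1" --pt "0 0 0 0 0 -3 0.1" --pt "0 0 0 0 0 -3 0.1" --pt "0 0 0 0 0 -3 0.1" --pt "0 0 0 0 0 -3 0.1" --pt "0 0 0 0 0 -3 0.1" --pt "0 0 0 0 0 -3 0.1" --pt "0 0 0 0 0 -3 0.1" --pt "0 0 0 0 0 -1 0.1"

```text
clock: 6.7
eef_pos: [533.9, 72.4, 118.9]
tcp_rot: [1.961, 1.57, 0.323]
contact_force: [-0.4, -0.0, 0.5]
opening: 0.195
```

>>> jog_arm --pt "-6 0 0 0 0 0 0.1" --pt "-8 0 0 0 0 0 0.1" --pt "-8 0 0 0 0 0 0.1" --pt "-8 0 0 0 0 0 0.1" --pt "-8 0 0 0 0 0 0.1" --pt "-8 0 0 0 0 0 0.1" --pt "-8 0 0 0 0 0 0.1" --pt "-8 0 0 0 0 0 0.1" --pt "-8 0 0 0 0 0 0.1" --pt "-8 0 0 0 0 0 0.1" --pt "-8 0 0 0 0 0 0.1" --pt "-8 0 0 0 0 0 0.1" --pt "0 0 0 0 0 0 0.1" --pt "0 0 0 0 0 0 0.1"

```text
clock: 8.1
eef_pos: [533.6, 69.9, 118.4]
tcp_rot: [-0.389, 1.57, -0.393]
contact_force: [0.1, -0.2, -0.9]
opening: 0.201
```

Run:
```python
from h import *
s,p,d=shot("wrist","w6"); print(s['eef_pos'],s['opening'],s['clock'],s['contact_force'],s['qpos'])
R=Ro.from_euler('xyz',s['tcp_rot']).as_matrix(); print(R)
C=cam("wrist",s); P=pts(C,d); print("floor",np.median(P[20:40,20:60,2]))
```

```text
[533.6   69.9  118.41] 0.20123083663239194 8.1 [ 0.07 -0.17 -0.87] [ 0.13  0.32  1.89 -0.    0.93  0.13]
[[ 0.  0.  1.]
 [-0.  1. -0.]
 [-1. -0.  0.]]
floor -0.1882939044869545
```

View pics/w6.png

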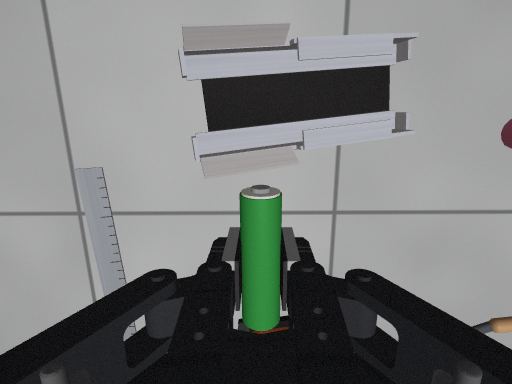

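Run:
```python
from h import *
s=r.sense(); p=cv2.imread("pics/w6.png"); d=np.load("pics/w6.npy"); C=cam("wrist",s); P=pts(C,d)
g=cv2.cvtColor(p,cv2.COLOR_BGR2GRAY)
m=(P[...,2]>-2)&(P[...,2]<110); m[185:]=0
A=[];B=[]
for u in range(214,386,3):
    col=g[55:150,u].astype(int); dk=np.where(col<60)[0]
    # longest dark run
    runs=np.split(dk,np.where(np.diff(dk)>1)[0]+1); rn=max(runs,key=len); t,b=rn[0]+55,rn[-1]+55
    A.append(P[t-3,u]);B.append(P[b+3,u])
A=np.array(A);B=np.array(B)
def fit(X):
    k=np.ones(len(X),bool)
    for _ in range(4):
        c=np.polyfit(X[k,0],X[k,1],1); e=X[:,1]-np.polyval(c,X[:,0]); k=abs(e)<max(1.5,2*np.std(e[k]))
    cz=np.polyfit(X[k,0],X[k,2],1); return c,cz,k.sum(),np.std(e[k]),np.std(X[k,2]-np.polyval(cz,X[k,0]))
for X in (A,B):
    c,cz,n,e,ez=fit(X); print("yaw",np.degrees(np.arctan(c[0])),"y@522",np.polyval(c,522),"slope deg",np.degrees(np.arctan(cz[0])),"z@522",np.polyval(cz,522),n,e,ez)
print(A[::8],B[::8])
# ends
q=P[m&(P[...,2]>8)]; print("x range",np.percentile(q[:,0],[0,.5,1,2,98,99,99.5,100]))
```

```text
yaw 5.382436239062208 y@522 160.0014869960079 slope deg -16.0264819466749 z@522 51.159891290446154 58 0.2228317484824269 0.6824690754699315
yaw 5.281021553343215 y@522 119.86013670577435 slope deg -16.167016582047957 z@522 52.25119808536772 57 0.24480440309887497 0.7023860221969381
[[499.74 157.61  57.85]
 [516.55 159.35  52.64]
 [534.06 161.15  47.53]
 [552.25 162.98  42.52]
 [571.28 164.98  36.4 ]
 [591.05 166.24  30.86]
 [610.93 168.04  27.37]
 [633.38 170.58  18.07]] [[498.2  117.6   59.38]
 [515.64 119.25  53.17]
 [533.94 121.19  49.72]
 [552.96 122.97  42.64]
 [572.62 124.97  37.8 ]
 [593.05 126.23  32.52]
 [614.75 128.3   25.29]
 [637.5  130.48  17.89]]
x range [475.92 481.07 482.09 484.62 650.48 653.05 655.59 761.52]
```

Run:
```python
import cv2
p=cv2.imread("pics/w6.png"); cv2.imwrite("pics/w6z.png",cv2.resize(p[10:190,165:425],None,fx=3,fy=3,interpolation=cv2.INTER_CUBIC))
```

View pics/w6z.png

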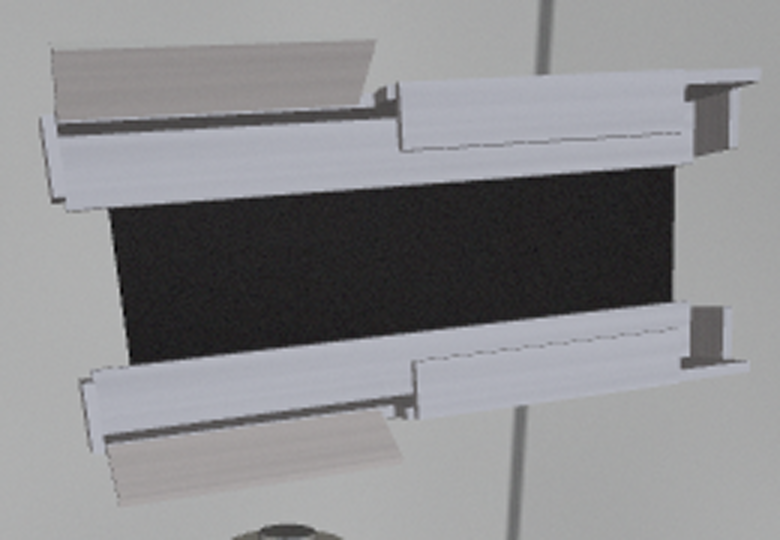

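Run:
```python
from h import *
s=r.sense(); p=cv2.imread("pics/w6.png")[:,:,::-1].copy(); d=np.load("pics/w6.npy"); C=cam("wrist",s); P=pts(C,d)
m=mask(p,'green'); R=Ro.from_euler('xyz',s['tcp_rot']).as_matrix(); Q=(P-s['eef_pos'])@R
q=Q[(m>0)&(Q[...,0]<20)]
print(np.percentile(q,[1,5,50,95,99],axis=0))
for a in range(-32,40,8):
    k=q[abs(q[:,1]-a)<4]
    if len(k): print(a,k[:,0].max(),np.percentile(k[:,0],2),np.median(k[:,2]))
plan(s,523,140,70,5.33)
```

```text
[[-58.19 -29.05  -9.46]
 [-57.65 -25.99  -8.61]
 [-56.06   4.36  -0.91]
 [-51.94  29.48   6.65]
 [-50.48  31.49   7.51]]
-32 -50.09771731302846 -57.630154087418056 -0.7406697313482644
-24 -49.60819043239838 -57.75752498346014 -0.7428404179731947
-16 -50.13824931615568 -57.78845518933889 -1.1773911041185396
-8 -50.43244789112211 -57.861170041563454 -0.7479119127486439
0 -50.46141849779461 -57.88587586205135 -1.1685648015552468
8 -38.72434278634939 -57.946742442998826 -0.7524197639748429
16 -47.6431891140094 -57.96513998692286 -1.1605609775371883
24 -49.19939013742322 -57.95402141521027 -1.1561230199670924
32 -47.466411893314586 -58.09519177960988 -0.955418823322369
turn [-5.55  0.01  0.01] shift cm after turn [ 4.83  7.07 -0.4 ]
```

>>> jog_arm --pt "-5.5 0 0 0 1 -0.2 0.1" --pt "0 0 0 0 2 -0.2 0.1" --pt "0 0 0 0 2 0 0.1" --pt "0 0 0 0 1.5 0 0.1" --pt "0 0 0 1 0.5 0 0.1" --pt "0 0 0 2 0 0 0.1" --pt "0 0 0 1.5 0 0 0.1" --pt "0 0 0 0.3 0 0 0.1" --pt "0 0 0 0 0 0 0.1" --pt "0 0 0 0 0 0 0.1"

```text
clock: 9.15
eef_pos: [524.2, 139.7, 70.5]
tcp_rot: [0.066, 1.57, 0.161]
contact_force: [0.4, -0.4, -0.0]
opening: 0.196
```

Run:
```python
from h import *
s,p,d=shot("wrist","w7"); print(s['eef_pos'],s['opening'],s['clock'],s['contact_force'])
plan(s,523,140,13,5.33)
```

```text
[524.21 139.75  70.47] 0.19591124158789042 9.15 [ 0.38 -0.44 -0.04]
turn [ 0.15  0.03 -0.  ] shift cm after turn [ 5.75  0.04 -0.12]
```

View pics/w7.png

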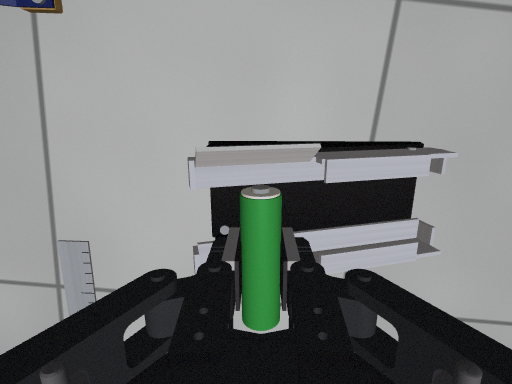

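Run:
```python
from h import *
s=r.sense(); p=cv2.imread("pics/w7.png"); d=np.load("pics/w7.npy"); C=cam("wrist",s); P=pts(C,d)
R=Ro.from_euler('xyz',s['tcp_rot']).as_matrix(); Q=(P-s['eef_pos'])@R
g=cv2.cvtColor(p,cv2.COLOR_BGR2GRAY)
for u in list(range(215,238,5))+list(range(300,411,12)):
    dk=np.where(g[165:245,u]<60)[0]+165
    runs=np.split(dk,np.where(np.diff(dk)>1)[0]+1); rn=max(runs,key=len); t,b=rn[0],rn[-1]
    print(u,t,b,"top",Q[t-2,u],"bot",Q[b+2,u] if u>=300 else "")
```

```text
215 188 244 top [ 10.8   19.44 -29.09] bot 
220 187 227 top [ 11.1   20.   -26.02] bot 
225 187 224 top [ 12.76  19.57 -23.13] bot 
230 187 227 top [ 14.15  19.21 -20.15] bot 
235 186 227 top [ 14.9   19.67 -17.06] bot 
300 182 230 top [28.13 19.08 25.54] bot [ 28.82 -18.87  26.92]
312 181 229 top [29.58 19.43 33.82] bot [ 29.16 -18.25  35.43]
324 183 227 top [ 4.26 24.21 36.66] bot [ 32.76 -18.23  44.63]
336 183 226 top [ 4.05 24.26 43.72] bot [ 34.87 -18.33  53.76]
348 182 225 top [ 6.1  24.37 51.37] bot [ 37.32 -18.55  63.15]
360 181 223 top [ 9.07 24.28 59.48] bot [ 40.54 -18.28  72.92]
372 180 222 top [11.24 24.4  67.52] bot [ 43.34 -18.59  82.84]
384 180 221 top [13.47 23.88 75.81] bot [ 46.48 -19.02  93.12]
396 179 219 top [17.44 23.6  84.99] bot [ 49.3  -18.49 103.4 ]
408 178 218 top [18.16 24.09 92.87] bot [ 52.05 -18.72 113.94]
```

>>> jog_arm --pt "0 0 0 1 0.04 -0.1 0.1" --pt "0 0 0 1.5 0 0 0.1" --pt "0 0 0 1.5 0 0 0.1" --pt "0 0 0 1 0 0 0.1" --pt "0 0 0 0.5 0 0 0.1" --pt "0 0 0 0.15 0 0 0.1" --pt "0 0 0 0 0 0 0.1" --pt "0 0 0 0 0 0 0.1"

```text
clock: 10.0
eef_pos: [522.7, 139.6, 13.7]
tcp_rot: [-1.948, 1.57, -1.852]
contact_force: [0.2, -5.5, -1.1]
opening: 0.195
```

Run:
```python
from h import *
s,p,d=shot("wrist","w8"); print(s['eef_pos'],s['opening'],s['clock'],s['contact_force'])
```

```text
[522.68 139.65  13.69] 0.19527605117215974 10.0 [ 0.2  -5.49 -1.08]
```

View pics/w8.png

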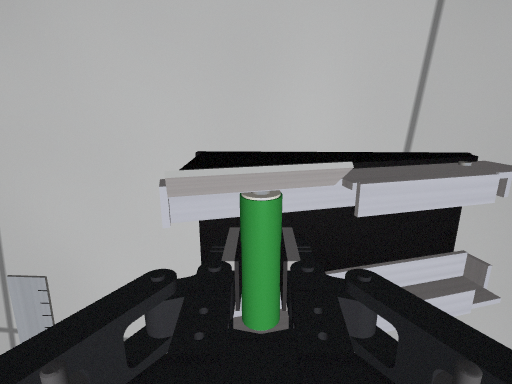

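>>> jog_arm --pt "0 0 0 0 -0.1 0 0.1" --pt "0 0 0 0.15 0 0 0.1" --pt "0 0 0 0.05 0 0 0.1" --pt "0 0 0 0 0 0 0.1"

```text
clock: 10.45
eef_pos: [524.3, 139.7, 12.5]
tcp_rot: [0.187, 1.568, 0.283]
contact_force: [1.6, -0.3, 6.5]
opening: 0.197
```

>>> jog_arm --pt "0 0 0 0 0 0 0.32" --pt "0 0 0 0 0 0 0.32" --pt "0 0 0 0 0 0 0.32" --pt "0 0 0 0 0 0 0.32" --pt "0 0 0 -0.5 0 0 0.32" --pt "0 0 0 -0.5 0 0 0.32" --pt "0 0 0 -1 0 0 0.32" --pt "0 0 0 -1 0 0 0.32" --pt "0 0 0 -2 0 0 0.32" --pt "0 0 0 -2 0 0 0.32" --pt "0 0 0 -2 0 0 0.32" --pt "0 0 0 -2 0 0 0.32"

```text
clock: 11.65
eef_pos: [522.9, 139.2, 123.4]
tcp_rot: [0.226, 1.57, 0.322]
contact_force: [0.2, -0.1, -0.2]
opening: 0.318
```

Run:
```python
from h import *
s,p,d=shot("wrist","w9"); print(s['eef_pos'],s['opening'],s['clock'],s['contact_force'])
```

```text
[522.93 139.24 123.39] 0.31767782376121073 11.65 [ 0.21 -0.11 -0.22]
```

View pics/w9.png

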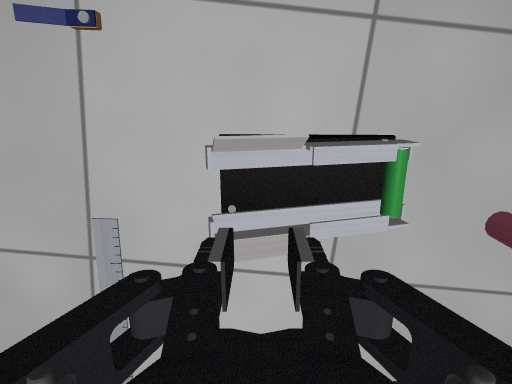

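>>> jog_arm --pt "0 0 0 0 -1.5 -0.2 0.45" --pt "0 0 0 0 -3 -0.4 0.45" --pt "0 0 0 0 -3.5 -0.4 0.45" --pt "0 0 0 0 -3.5 -0.4 0.45" --pt "0 0 0 0 -3.5 -0.4 0.45" --pt "0 0 0 0 -3.5 -0.4 0.45" --pt "0 0 0 0 -3.5 -0.4 0.45" --pt "0 0 0 0 -3.5 -0.4 0.45" --pt "0 0 0 0 -3.5 -0.4 0.45" --pt "0 0 0 0 -3.5 -0.4 0.45" --pt "0 0 0 0 -3.5 -0.4 0.45" --pt "0 0 0 0 -3.5 -0.4 0.45" --pt "0 0 0 0 -3.5 -0.4 0.45" --pt "0 0 0 0 -3 -0.4 0.45" --pt "0 0 0 0 -1 -0.2 0.45"

```text
clock: 13.2
eef_pos: [511.0, -337.1, 121.1]
tcp_rot: [-2.571, 1.57, -2.477]
contact_force: [0.1, -0.7, 0.8]
opening: 0.454
```

>>> jog_arm --pt "7 0 0 0 0 0 0.45" --pt "8 0 0 0 0 0 0.45" --pt "8 0 0 0 0 0 0.45" --pt "8 0 0 0 0 0 0.45" --pt "8 0 0 0 0 0 0.45" --pt "8 0 0 0 0 0 0.45" --pt "8 0 0 0 0 0 0.45" --pt "8 0 0 0 0 0 0.45" --pt "8 0 0 0 0 0 0.45" --pt "8 0 0 0 0 0 0.45" --pt "8 0 0 0 0 0 0.45" --pt "8 0 0 0 0 0 0.45" --pt "8 0 0 0 0 0 0.45" --pt "0 0 0 0 0 0 0.45" --pt "0 0 0 0 0 0 0.45"

```text
clock: 14.7
eef_pos: [511.8, -333.7, 121.3]
tcp_rot: [-2.096, 1.57, 2.49]
contact_force: [-0.3, -0.4, 0.2]
opening: 0.451
```

Run:
```python
from cells import *
s,p,d=shot("wrist","w10"); print(s['eef_pos'],s['opening'],s['clock'])
o=cells("wrist",s,p,cols=["blue","orange"])
for c,v in o.items(): print(c,*v)
plan(s,511.5,-334.7,32,-97.6)
```

```text
[ 511.77 -333.66  121.32] 0.45072987018805594 14.7
blue [ 509.63 -334.47   22.  ] [ 508.59 -334.74   22.  ] 172.82452282468523 64.04017840495186 [20. 68.] [261.55 182.98]
orange [ 537.53 -103.28   22.  ] [ 542.04 -108.18   22.  ] 160.41179537298666 46.913569463293925 [49. 21.] [  7.04 184.45]
turn [ 0.36 -0.02  0.04] shift cm after turn [ 8.93 -0.01  0.11]
```

View pics/w10.png

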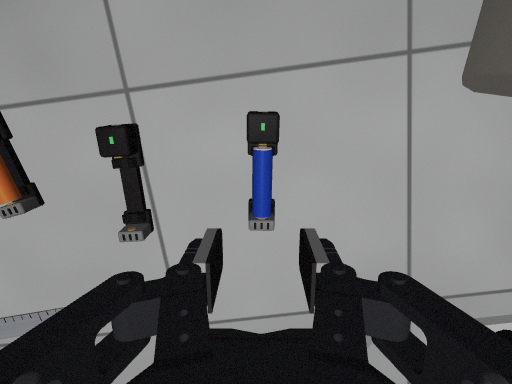

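>>> jog_arm --pt "0.3 0 0 1 -0.05 0.1 0.45" --pt "0 0 0 2 0 0 0.45" --pt "0 0 0 2.5 0 0 0.45" --pt "0 0 0 2.5 0 0 0.45" --pt "0 0 0 2.5 0 0 0.45" --pt "0 0 0 2 0 0 0.45" --pt "0 0 0 1 0 0 0.45" --pt "0 0 0 0.8 0 0 0.45" --pt "0 0 0 0.4 0 0 0.45" --pt "0 0 0 0 0 0 0.45" --pt "0 0 0 0 0 0 0.45"

```text
clock: 15.85
eef_pos: [512.1, -335.3, -24.7]
tcp_rot: [1.117, 1.57, -0.59]
contact_force: [0.3, 0.2, 0.4]
opening: 0.453
```

>>> jog_arm --pt "0 0 0 0 0 0 0.1" --pt "0 0 0 0 0 0 0.1" --pt "0 0 0 0 0 0 0.1" --pt "0 0 0 0 0 0 0.1" --pt "0 0 0 0 0 0 0.1" --pt "0 0 0 0 0 0 0.1"

```text
clock: 16.45
eef_pos: [512.1, -335.0, -24.5]
tcp_rot: [1.356, 1.57, -0.351]
contact_force: [0.1, 3.6, 5.9]
opening: 0.199
```

>>> jog_arm --pt "0 0 0 -0.5 0 0 0.1" --pt "0 0 0 -1 0 0 0.1" --pt "0 0 0 -2 0 0 0.1" --pt "0 0 0 -3 0 0 0.1" --pt "0 0 0 -3 0 0 0.1" --pt "0 0 0 -3 0 0 0.1" --pt "0 0 0 -2 -0.1 -1 0.1" --pt "0 0 0 -0.5 -0.2 -2 0.1" --pt "0 0 0 0 -0.3 -3 0.1" --pt "0 0 0 0 -0.4 -3.5 0.1" --pt "0 0 0 0 -0.4 -3.5 0.1" --pt "0 0 0 0 -0.4 -3.5 0.1" --pt "0 0 0 0 -0.4 -3.5 0.1" --pt "0 0 0 0 -0.4 -3.5 0.1" --pt "0 0 0 0 -0.4 -3.5 0.1" --pt "0 0 0 0 -0.4 -3.5 0.1" --pt "0 0 0 0 -0.4 -3.5 0.1" --pt "0 0 0 0 -0.4 -3.5 0.1" --pt "0 0 0 0 -0.4 -3.5 0.1" --pt "0 0 0 0 -0.4 -3.5 0.1"

```text
clock: 18.45
eef_pos: [520.9, 114.8, 124.0]
tcp_rot: [-1.31, 1.57, -3.017]
contact_force: [1.1, 0.2, -0.5]
opening: 0.195
```

>>> jog_arm --pt "0 0 0 0 -0.2 -2 0.1" --pt "-5 0 0 0 0 0 0.1" --pt "-8 0 0 0 0 0 0.1" --pt "-8 0 0 0 0 0 0.1" --pt "-8 0 0 0 0 0 0.1" --pt "-8 0 0 0 0 0 0.1" --pt "-8 0 0 0 0 0 0.1" --pt "-8 0 0 0 0 0 0.1" --pt "-8 0 0 0 0 0 0.1" --pt "-8 0 0 0 0 0 0.1" --pt "-8 0 0 0 0 0 0.1" --pt "-8 0 0 0 0 0 0.1" --pt "-8 0 0 0 0 0 0.1" --pt "-8 0 0 0 0 0 0.1" --pt "-2 0 0 0 0 0 0.1" --pt "0 0 0 0 0 0 0.1" --pt "0 0 0 0 0 0 0.1"

```text
clock: 20.15
eef_pos: [522.2, 133.1, 124.2]
tcp_rot: [-3.069, 1.57, -2.979]
contact_force: [1.1, -0.6, -0.4]
opening: 0.199
```

```bash
cat > held.py <<'E'
from h import *
def held(s,p,d,c):
    C=cam("wrist",s); P=pts(C,d); R=Ro.from_euler('xyz',s['tcp_rot']).as_matrix(); Q=(P-s['eef_pos'])@R
    m=mask(p,c); q=Q[(m>0)&(Q[...,0]<-30)&(abs(Q[...,2])<12)]
    print("top x",np.percentile(q[:,0],2),"y",np.percentile(q[:,1],[.2,99.8]),"front row",np.where((m>0).any(1)&(m[:,262]>0))[0][:1])
    vv=np.where(m[:,258:266].any(1))[0]; print(vv[:3],vv[-3:])
E
python3 - <<'E'
from held import *
s=r.sense(); p=cv2.imread("pics/w7.png")[:,:,::-1].copy(); s7=dict(s); s7['eef_pos']=np.array([524.21,139.75,70.47]); s7['tcp_rot']=np.array([0.066,1.57,0.161]); held(s7,p,np.load("pics/w7.npy"),"green")
s,p,d=shot("wrist","w11"); print(s['eef_pos'],s['opening'],s['clock']); held(s,p,d,"blue")
plan(s,523.3,139.6,70,5.33)
E
```

```text
top x -57.956871798189624 y [-29.44  67.52] front row [200]
[200 201 202] [328 329 330]
[522.23 133.15 124.16] 0.1986512459037974 20.15
top x -55.84639466682703 y [-31.67  67.52] front row [203]
[203 204 205] [328 329 330]
turn [-0.18 -0.05  0.  ] shift cm after turn [5.42 0.63 0.17]
```

View pics/w11.png

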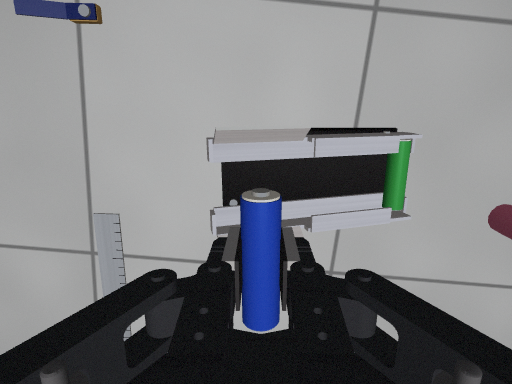

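>>> jog_arm --pt "-0.2 0 0 0 0.6 0.15 0.1" --pt "0 0 0 1 0 0 0.1" --pt "0 0 0 2 0 0 0.1" --pt "0 0 0 2 0 0 0.1" --pt "0 0 0 1 0 0 0.1" --pt "0 0 0 0 0 0 0.1" --pt "0 0 0 0 0 0 0.1"

```text
clock: 20.9
eef_pos: [524.2, 139.0, 64.7]
tcp_rot: [-2.947, 1.571, -2.852]
contact_force: [0.1, 0.5, -0.3]
opening: 0.199
```

Run:
```python
from h import *
s=r.sense(); print(s['clock']); plan(s,523.3,139.6,17,5.33)
```

```text
20.9
turn [ 0.08 -0.01  0.  ] shift cm after turn [ 4.77  0.07 -0.08]
```

>>> jog_arm --pt "0 0 0 1 0.03 -0.05 0.1" --pt "0 0 0 1.5 0 0 0.1" --pt "0 0 0 1.2 0 0 0.1" --pt "0 0 0 0.7 0 0 0.1" --pt "0 0 0 0.4 0 0 0.1" --pt "0 0 0 0 0 0 0.1" --pt "0 0 0 0 0 0 0.1"

```text
clock: 21.6
eef_pos: [523.8, 139.2, 16.8]
tcp_rot: [0.155, 1.57, 0.249]
contact_force: [0.1, 0.1, -0.2]
opening: 0.197
```

No side force this time; lower to touch.

>>> jog_arm --pt "0 0 0 0.15 0 0 0.1" --pt "0 0 0 0.1 0 0 0.1" --pt "0 0 0 0 0 0 0.1"

```text
clock: 21.9
eef_pos: [524.3, 139.3, 14.6]
tcp_rot: [0.136, 1.569, 0.23]
contact_force: [1.2, 0.8, 3.8]
opening: 0.191
```

>>> jog_arm --pt "0 0 0 0 0 0 0.32" --pt "0 0 0 0 0 0 0.32" --pt "0 0 0 0 0 0 0.32" --pt "0 0 0 0 0 0 0.32" --pt "0 0 0 -0.5 0 0 0.32" --pt "0 0 0 -0.5 0 0 0.32" --pt "0 0 0 -1 0 0 0.32" --pt "0 0 0 -1 0 0 0.32" --pt "0 0 0 -2 0 0 0.32" --pt "0 0 0 -2 0 0 0.32" --pt "0 0 0 -2 0 0 0.32" --pt "0 0 0 -2 0 0 0.32"

```text
clock: 23.1
eef_pos: [523.6, 139.2, 125.9]
tcp_rot: [0.164, 1.57, 0.258]
contact_force: [1.3, -0.3, -1.0]
opening: 0.316
```

```bash
cat > slots.py <<'E'
from h import *
def slots(s,p,d):
    C=cam("wrist",s); f=np.radians(5.33); e=np.array([np.cos(f),np.sin(f),0]); L=np.array([523,140,60.5])
    for c,dx,z in (("green",-116.3,27.1),("blue",-99,32.1),("orange",-81.7,37.1)):
        S=L-e*dx; S[2]=z
        m=mask(p,c); k,l,st,ce=cv2.connectedComponentsWithStats(m); o=[]
        for i in range(1,k):
            X=ray(C,ce[i],z)[0]
            if st[i,4]>150 and np.linalg.norm(X-S)<130: o.append((X-S, st[i,4]))
        print(c,"slot",S,"offset",o, "pix",proj(C,S))
E
python3 - <<'E'
from slots import *
s,p,d=shot("wrist","w12"); print(s['eef_pos'],s['opening'],s['clock'],s['contact_force']); slots(s,p,d)
E
```

```text
[523.59 139.17 125.88] 0.315994366649931 23.1 [ 1.29 -0.29 -0.99]
green slot [638.8 150.8  27.1] offset [(array([ 5.04, -0.92,  0.  ]), np.int32(1024))] pix [[388.93 181.45]]
blue slot [621.57 149.2   32.1 ] offset [(array([ 2.88, -3.93,  0.  ]), np.int32(1131))] pix [[371.82 182.76]]
orange slot [604.35 147.59  37.1 ] offset [] pix [[354.09 184.12]]
```

View pics/w12.png

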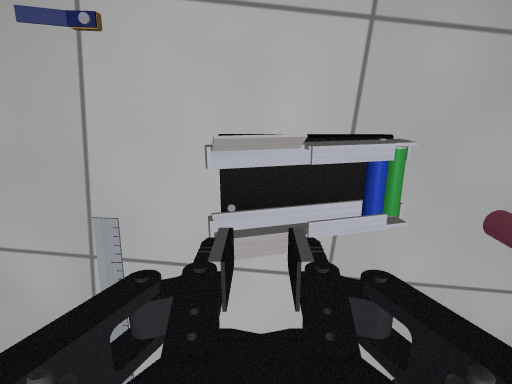

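>>> jog_arm --pt "0 0 0 0 -1.5 0.1 0.45" --pt "0 0 0 0 -3 0.1 0.45" --pt "0 0 0 0 -3.5 0.1 0.45" --pt "0 0 0 0 -3.5 0.1 0.45" --pt "0 0 0 0 -3.5 0.1 0.45" --pt "0 0 0 0 -3.5 0.2 0.45" --pt "0 0 0 0 -3 0.2 0.45" --pt "0 0 0 0 -2 0.1 0.45" --pt "6.5 0 0 0 -0.5 0 0.45" --pt "8 0 0 0 0 0 0.45" --pt "8 0 0 0 0 0 0.45" --pt "8 0 0 0 0 0 0.45" --pt "8 0 0 0 0 0 0.45" --pt "8 0 0 0 0 0 0.45" --pt "8 0 0 0 0 0 0.45" --pt "8 0 0 0 0 0 0.45" --pt "8 0 0 0 0 0 0.45" --pt "8 0 0 0 0 0 0.45" --pt "8 0 0 0 0 0 0.45" --pt "0 0 0 0 0 0 0.45"

```text
clock: 25.15
eef_pos: [555.4, -99.5, 123.6]
tcp_rot: [-1.717, 1.57, -3.135]
contact_force: [-0.5, -0.4, 0.2]
opening: 0.45
```

Run:
```python
from cells import *
s,p,d=shot("wrist","w13"); print(s['eef_pos'],s['opening'],s['clock'])
o=cells("wrist",s,p,cols=["orange"])
for c,v in o.items(): print(c,*v)
plan(s,555,-96.7,-24.5,-81.2)
```

```text
[555.42 -99.47 123.6 ] 0.4496371399062108 25.15
orange [552.51 -96.5   22.  ] [551.81 -96.6   22.  ] 8.599781358527963 63.55975605804005 [20. 67.] [257.01 182.76]
turn [-0.02 -0.01  0.06] shift cm after turn [14.81  0.   -0.28]
```

View pics/w13.png

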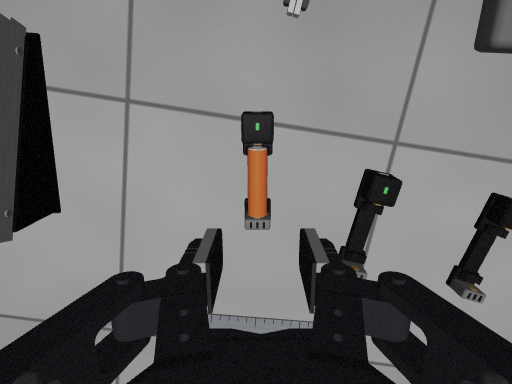

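>>> jog_arm --pt "0 0 0 1 0 -0.28 0.45" --pt "0 0 0 2 0 0 0.45" --pt "0 0 0 2.5 0 0 0.45" --pt "0 0 0 2.5 0 0 0.45" --pt "0 0 0 2.5 0 0 0.45" --pt "0 0 0 2 0 0 0.45" --pt "0 0 0 1.2 0 0 0.45" --pt "0 0 0 0.8 0 0 0.45" --pt "0 0 0 0.4 0 0 0.45" --pt "0 0 0 0 0 0 0.45" --pt "0 0 0 0 0 0 0.45"

```text
clock: 26.3
eef_pos: [556.2, -96.1, -24.3]
tcp_rot: [1.257, 1.57, -0.158]
contact_force: [-0.3, -0.1, -0.9]
opening: 0.451
```

>>> jog_arm --pt "0 0 0 0 0 0 0.1" --pt "0 0 0 0 0 0 0.1" --pt "0 0 0 0 0 0 0.1" --pt "0 0 0 0 0 0 0.1" --pt "0 0 0 0 0 0 0.1" --pt "0 0 0 0 0 0 0.1"

```text
clock: 26.9
eef_pos: [556.3, -96.1, -24.1]
tcp_rot: [1.285, 1.57, -0.131]
contact_force: [-1.7, 0.4, 6.9]
opening: 0.198
```

>>> jog_arm --pt "0 0 0 -0.5 0 0 0.1" --pt "0 0 0 -1 0 0 0.1" --pt "0 0 0 -2 0 0 0.1" --pt "0 0 0 -3 0 0 0.1" --pt "0 0 0 -3 0 0 0.1" --pt "0 0 0 -3 0 0 0.1" --pt "0 0 0 -2 0 -1 0.1" --pt "0 0 0 -0.4 0 -2 0.1" --pt "0 0 0 0 0 -3 0.1" --pt "0 0 0 0 0.1 -3.5 0.1" --pt "0 0 0 0 0.1 -3.5 0.1" --pt "0 0 0 0 0.1 -3.5 0.1" --pt "0 0 0 0 0 -3.5 0.1" --pt "0 0 0 0 0 -2.5 0.1" --pt "0 0 0 0 0 -1 0.1"

```text
clock: 28.4
eef_pos: [521.8, 138.6, 124.8]
tcp_rot: [2.188, 1.57, 0.774]
contact_force: [0.7, -0.1, -1.3]
opening: 0.2
```

>>> jog_arm --pt "-6.5 0 0 0 0 0 0.1" --pt "-8 0 0 0 0 0 0.1" --pt "-8 0 0 0 0 0 0.1" --pt "-8 0 0 0 0 0 0.1" --pt "-8 0 0 0 0 0 0.1" --pt "-8 0 0 0 0 0 0.1" --pt "-8 0 0 0 0 0 0.1" --pt "-8 0 0 0 0 0 0.1" --pt "-8 0 0 0 0 0 0.1" --pt "-8 0 0 0 0 0 0.1" --pt "-8 0 0 0 0 0 0.1" --pt "0 0 0 0 0 0 0.1" --pt "0 0 0 0 0 0 0.1"

```text
clock: 29.7
eef_pos: [522.3, 136.2, 124.4]
tcp_rot: [-0.324, 1.571, -0.234]
contact_force: [-0.7, -0.5, -1.0]
opening: 0.197
```

Run:
```python
from held import *
s,p,d=shot("wrist","w14"); print(s['eef_pos'],s['opening'],s['clock']); held(s,p,d,"orange")
plan(s,523.3,139.3,65,5.33)
```

```text
[522.33 136.16 124.37] 0.1969524067597255 29.7
top x -55.345808395293375 y [-32.93  67.52] front row [205]
[205 206 207] [330 331 332]
turn [-0.17  0.01  0.  ] shift cm after turn [5.94 0.3  0.13]
```

View pics/w14.png

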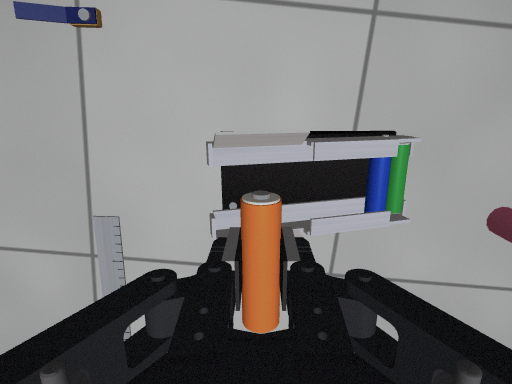

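>>> jog_arm --pt "-0.2 0 0 0 0.35 0.1 0.1" --pt "0 0 0 1 0 0 0.1" --pt "0 0 0 2 0 0 0.1" --pt "0 0 0 2 0 0 0.1" --pt "0 0 0 1 0 0 0.1" --pt "0 0 0 0 0 0 0.1" --pt "0 0 0 0 0 0 0.1"

```text
clock: 30.45
eef_pos: [523.0, 140.2, 64.1]
tcp_rot: [-2.944, 1.571, -2.847]
contact_force: [-0.2, -0.5, -0.3]
opening: 0.199
```

Run:
```python
from h import *
s=r.sense(); print(s['clock']); plan(s,523.5,139.7,17.5,5.33)
```

```text
30.45
turn [ 0.27 -0.01  0.  ] shift cm after turn [ 4.66 -0.06  0.04]
```

>>> jog_arm --pt "0.1 0 0 1 -0.03 0.03 0.1" --pt "0 0 0 1.5 0 0 0.1" --pt "0 0 0 1.2 0 0 0.1" --pt "0 0 0 0.6 0 0 0.1" --pt "0 0 0 0.35 0 0 0.1" --pt "0 0 0 0 0 0 0.1" --pt "0 0 0 0 0 0 0.1"

```text
clock: 31.15
eef_pos: [523.5, 140.0, 17.9]
tcp_rot: [0.195, 1.57, 0.291]
contact_force: [0.4, -0.3, -0.2]
opening: 0.196
```

>>> jog_arm --pt "0 0 0 0.15 0 0 0.1" --pt "0 0 0 0.1 0 0 0.1" --pt "0 0 0 0.05 0 0 0.1" --pt "0 0 0 0 0 0 0.1"

```text
clock: 31.55
eef_pos: [524.0, 140.1, 15.1]
tcp_rot: [0.154, 1.569, 0.25]
contact_force: [0.8, 0.1, 3.5]
opening: 0.196
```

>>> jog_arm --pt "0 0 0 0 0 0 0.32" --pt "0 0 0 0 0 0 0.32" --pt "0 0 0 0 0 0 0.32" --pt "0 0 0 0 0 0 0.32" --pt "0 0 0 -0.5 0 0 0.32" --pt "0 0 0 -0.5 0 0 0.32" --pt "0 0 0 -1 0 0 0.32" --pt "0 0 0 -1 0 0 0.32" --pt "0 0 0 -2 0 0 0.32" --pt "0 0 0 -2 0 0 0.32" --pt "0 0 0 -2 0 0 0.32" --pt "0 0 0 -2 0 0 0.32" --pt "0 0 0 0 0 0 0.32" --pt "0 0 0 0 0 0 0.32"

```text
clock: 32.95
eef_pos: [523.5, 140.0, 125.4]
tcp_rot: [0.163, 1.569, 0.259]
contact_force: [-0.2, -0.2, -0.9]
opening: 0.32
```

Run:
```python
from slots import *
s,p,d=shot("wrist","w15"); print(s['eef_pos'],s['opening'],s['clock'],s['contact_force']); slots(s,p,d)
shot("scene","s15")
im=cv2.imread("pics/s15.png"); cv2.imwrite("pics/s15z.png",cv2.resize(im[180:280,220:350],None,fx=5,fy=5,interpolation=cv2.INTER_CUBIC))
```

```text
[523.51 139.97 125.36] 0.319774337810521 32.95 [-0.21 -0.2  -0.89]
green slot [638.8 150.8  27.1] offset [(array([ 5.04, -0.79,  0.  ]), np.int32(1029))] pix [[388.92 182.67]]
blue slot [621.57 149.2   32.1 ] offset [(array([ 4.75, -3.69,  0.  ]), np.int32(908))] pix [[371.81 183.98]]
orange slot [604.35 147.59  37.1 ] offset [(array([ 2.79, -4.01,  0.  ]), np.int32(1161))] pix [[354.09 185.33]]
```

View pics/w15.png

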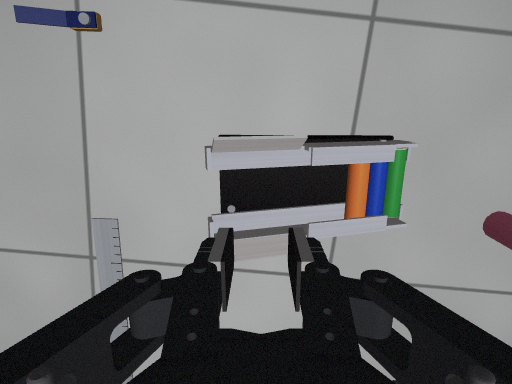

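View pics/s15z.png

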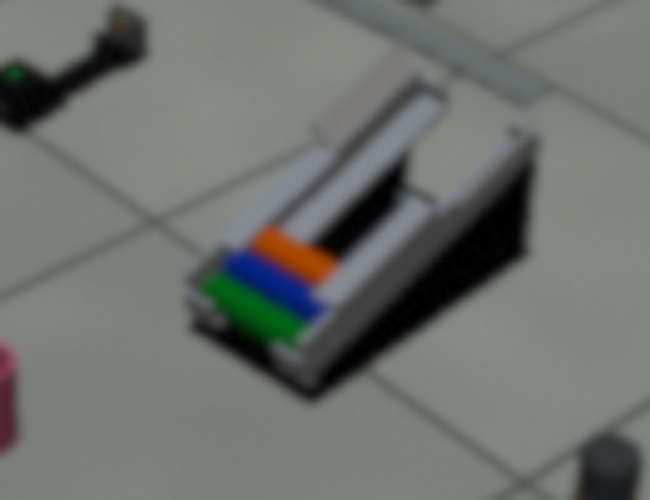

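```bash
python3 -c "
from rig import r
print(r.sign_off())"
```

```text
the job is handed in; nothing more can be done
None
```

All three cells are in the dispenser, with green against the front stop, blue touching it, and orange third. I set each one down on the rails in the loading bay with light contact (3.5–6.5 N) before opening the fingers, and handed the job in at about 33 s of the 69 s.

**Final checks:**
- The last wrist and scene pictures show the cells straight across the lane, touching one another in the right order. The gripper was clear about 100 mm above with no contact force.
- The colour centroids sit 3–6 mm from my estimated slot points. That is inside the 7 mm limit but not by much. I put it down to partial hiding of the cells, parallax, and a couple of mm of error in where I placed the dispenser.
- No bystander looked moved in the areas I could see. I did not measure their positions.

**Things that disagreed:**
- The real fingertips stand about 34 mm behind the reported TCP. Wrist depth and the scene camera both showed this, so I offset every height by it, and the grasps and contact heights agreed.
- On the first insertion the green cell pressed a side wall with about 5 N. I shifted it 1 mm before setting it down.

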